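Sweep the used test cartridges into the collection bay

ROBOT

A 6-joint arm with a two-finger parallel gripper is mounted at the origin on the work surface. World frame = base frame: x ahead of the robot, y to its left, z up, the work surface at z = 0. Lengths are in m, angles in degrees, forces in N, time in s.
With the tool pointing down it reaches from about 0.3 to 0.75 m from the base axis. Payload 8.5 kg.
Tool frame: the origin (TCP) lies at the very end of the fingers, on their centre line; the grasp point (between the pads) lies 19 mm behind it; z points along the fingers, y is the direction in which the jaws open and shut (so a half turn about z gives the same grasp; the last joint's range is limited). The gripper opens to 85 mm and grips with 20 to 120 N. Pads are 22 mm wide; open, the fingers measure 114 mm over their backs; the gripper's body (76 mm by 85 mm) begins 54 mm behind the grasp point. The pads swing forward as they close: fully open they stand 13 mm farther back than shut.
Start: joints at [-75.418, 21.807, 74.336, -0, 83.858, -12.336], TCP at [0.249, -0.49, 0.231] pointing down, gripper open.
Joint ranges: [-178.18, 178.18], [-50.72, 133.34], [12.68, 142.11], [-81.47, 261.47], [9.98, 163.14], [-165.26, 165.26]. Speed limits (degrees/s): [136.94, 136.94, 180, 180, 180, 180].

INTERFACE

Orientations are given as a 3x3 rotation matrix whose columns are the frame's x, y, z axes.
In Python, from rig import env, vision, close_job, spotter gives the robot as it stands. The module is installed in compiled form; this text tells all that it offers.
- The arm moves only by the tool jog_arm, never from a script. Its argument "plan" is a list that holds one entry, the list of rows, each a list of 6 numbers: the shift along the tool's x, y, z in units of 40 mm (1.0 is 40 mm), then the turn, a rotation vector about the tool's x, y, z in units of 0.15 rad (1.0 is 0.15 rad). A call has 1 to 10 rows; each row shifts and turns the commanded pose from where the row before left it, along the tool's axes as they then stand; what a row does not reach is not made up. A row lasts 1/10 s, in which the tool goes at most 50 mm and 8.59 degrees, less where a joint would pass 70% of its speed; a pose out of reach is approached as far as the arm can. A call with a number of a shift or a turn outside -1 to 1 is refused whole. A call with a gripper value outside its range is refused whole. "grip" is the opening, from -1 (shut) to 1 (fully open), set as the call begins (left out, the last holds). The fingers move at their own pace and stop on an object; "squeeze" is the grip in N (left out, the last holds). Time passes only in rows, so rows that do not move let the fingers close. It gives the time, the measured TCP pose, the force and the opening at its end, in the units of the state.
- env.observe(): the state, without advancing time (a new reading comes with each control period).
- vision.get_image(name): name is "scene" or "top"; returns (picture, depth): 480x640x3 uint8, red, green, blue; 480x640 float32, m along the optical axis (not along the pixel's ray), 0 where there is no reading.
- vision.camera_info(name): a dict with "fx", "fy", "cx", "cy" (pixels), "k1" (the pictures are not rectified: a ray, as slopes to the right and down, at radius r is drawn at 1 + k1 r^2 times it, then the intrinsics apply), "rvec" (rotation vector, rad) and "tvec" (3), from world to camera coordinates, as OpenCV has them. Camera axes: x right, y down, z forward; pixel columns grow to the right and rows downward; lengths in m; the calibration is good to about 2 mm. A picture is of the moment at which its call begins. camera_info takes no time and is no camera call.
- close_job(): hands the job in, once; it reports no verdict.
Trained networks look in the newest picture that a camera, given by its name, has taken for a name from the list of things; names that differ only in an ending like _2 or _b are one class to them, and where a whole thing is asked for, a point or a joint stands for the part that bears it (a point fixed in the world has none). Each returns a list of dicts, best first, with "score" (0 to 1); they miss things now and then, are a little off and sometimes report something else, mostly with a low value. They report only what shows in the picture. A call takes as long as a camera call.
- spotter.trace(camera, query): "pixels" (480x640 bool, what is visible of it) and "rect" ([left, top, right, bottom] in pixels, round what is visible of it).
The state is a dict: "time_s": time; "q": joint angles; "qvel": joint speeds; "joint_efforts": joint torques, N m; "position": TCP position; "tool_rot": TCP orientation; "ft_force": force on the tool from outside, world axes, zero at the start; "wrist_torque": the same for the moment, N m; "grip_width": finger opening in m.
Only numpy, scipy, OpenCV 4.12 (cv2) and the standard library are available. Lean on these libraries where they do the work, as an engineer would, in place of code of your own. Each camera call takes 0.05 s, during which the arm holds its last target.

TASK

Clear the used tests off the desk: with closed fingers, sweep the three flat white test cartridges along the desk top through the open mouth of the three-sided aluminium bay, until all three lie flat on the desk inside it. Only push them, never pick up or lift them, and leave the jar, tape roll, marker and meter where they are.

Things in the scene. Friction and masses are not known exactly. Their poses are not given: they have to be found in the camera images.
- bay: Collection bay: a three-sided bare-aluminium frame fixed to the desk, with no floor (the desk top runs straight into it) and no top. Inside 210 mm wide (its y) and 120 mm deep (its x); walls 6 mm thick, 35 mm high. Origin on the desk at the centre of the inside area. Its -x side is the open mouth (mouth line 60 mm from the origin along -x), the back wall is at +x. z up.
- cartridge1: One of three identical used test cartridges: a loose flat white plastic block 30 mm (its x) by 42 mm (its y) by 14 mm high, with a small grey window on top, lying flat on the desk, centre roughly 80 to 140 mm outside the mouth line of the bay, long side roughly parallel to the mouth line. Origin at the centre of its underside; about 40 g, slides freely under a light push.
- cartridge2: One of three identical used test cartridges: a loose flat white plastic block 30 mm (its x) by 42 mm (its y) by 14 mm high, with a small grey window on top, lying flat on the desk, centre roughly 80 to 140 mm outside the mouth line of the bay, long side roughly parallel to the mouth line. Origin at the centre of its underside; about 40 g, slides freely under a light push.
- cartridge3: One of three identical used test cartridges: a loose flat white plastic block 30 mm (its x) by 42 mm (its y) by 14 mm high, with a small grey window on top, lying flat on the desk, centre roughly 80 to 140 mm outside the mouth line of the bay, long side roughly parallel to the mouth line. Origin at the centre of its underside; about 40 g, slides freely under a light push.
- jar: Bystander: upright small amber specimen jar with a white cap, 32 mm diameter, 50 mm high, standing in the same row as the cartridges, at least some 50 mm (centre to centre) from the next one. Origin at the centre of its underside.
- tape: Bystander: roll of white tape lying flat, 52 mm diameter, 18 mm high, on the desk behind the cartridges as seen from the bay. Origin at the centre of its underside.
- marker: Bystander: square-bodied marker pen, 125 by 13 by 13 mm, lying along the outside of the bay's -y wall. Origin at the centre of its underside, long axis x.
- meter: Bystander: handheld black and white meter, 75 mm (x) by 140 mm (y) by 33 mm high, lying on the desk to the robot's right. Origin at the centre of its underside.

How it is judged:
By the outcome, as a careful person would: the job done as asked, in the order asked, and still so for the second after the job is handed in, with the robot touching nothing.
It also fails if it takes over 61 s, if anything falls off the work surface, if the arm or the gripper's body presses on something with over 40 N, if the wrist force passes 120 N, or if a joint passes its speed limit or range.

## Working session

There is one attempt and no reset: what is moved stays moved. The work goes in short steps, Python scripts to look and compute and a tool call to move; the robot and the scene stay as the last step left them, time stands still between calls to the robot, and variables do not carry over. Pictures are saved under pics/ and viewed, and the job is handed in when it is done.

Besides the shell and the picture viewer there is one more tool, called after ">>>" by a JSON object that holds its "method" and its "body". jog_arm: Moves the arm, as the interface text tells. Its arguments: {"type":"object","properties":{"plan":{"type":"array"},"grip":{"type":"number"},"squeeze":{"type":"number"}},"required":["plan"]}

```bash
mkdir -p pics; cat > h.py <<'E'
import numpy as np, cv2
from rig import env, vision, close_job, spotter
def cam(n):
    c=vision.camera_info(n); R=cv2.Rodrigues(np.array(c['rvec'],float))[0]; return c,R,np.array(c['tvec'],float).ravel()
def pix2plane(n,uv,z):
    c,R,t=cam(n); K=np.array([[c['fx'],0,c['cx']],[0,c['fy'],c['cy']],[0,0,1.]])
    uv=np.atleast_2d(uv).astype(float)
    s=(uv-[c['cx'],c['cy']])/[c['fx'],c['fy']]; u=s.copy()
    for _ in range(20): u=s/(1+c['k1']*(u**2).sum(1,keepdims=True))
    d=np.c_[u,np.ones(len(u))]@R; o=-R.T@t
    return o+d*((z-o[2])/d[:,2])[:,None]
def snap(n,f):
    im,d=vision.get_image(n); cv2.imwrite('pics/'+f,im[:,:,::-1]); return im,d
E
python3 - <<'E'
from h import *
s=env.observe(); print({k:np.round(v,3).tolist() for k,v in s.items()})
for n in('top','scene'):
    im,d=snap(n,n+'0.png')
    c,R,t=cam(n); print(n,-R.T@t,c['fx'],c['k1'])
zs=dict(cartridge1=.014,jar=.05,tape=.018,marker=.013,meter=.033,bay=.035)
for q in zs:
    for r in spotter.trace('top',q)[:4]:
        m=r['pixels'].astype(np.uint8)
        if m.sum()<5: continue
        cs=cv2.findContours(m,0,1)[0]; k=max(cs,key=cv2.contourArea)
        b=pix2plane('top',k[:,0,:],zs[q])[:,:2]
        rr=cv2.minAreaRect((b*1000).astype(np.float32))
        print(q,round(r['score'],2),np.round(r['rect']),np.round(rr[0],1),np.round(rr[1],1),round(rr[2],1))
E
```

```text
{'time_s': 0.0, 'q': [-75.418, 21.839, 74.387, 0.002, 83.857, -12.337], 'qvel': [-0.095, 0.061, -0.066, -0.13, 0.074, 0.043], 'joint_efforts': [-0.001, -44.847, -23.128, -0.0, 0.005, 0.0], 'position': [0.249, -0.49, 0.231], 'tool_rot': [[0.892, 0.453, -0.0], [0.453, -0.892, 0.001], [0.0, -0.001, -1.0]], 'ft_force': [0.281, 1.019, -0.231], 'wrist_torque': [-0.002, 0.065, -0.02], 'grip_width': 0.086}
top [ 0.52815154 -0.0768286   0.94648452] 530.4673644130467 -0.036784788893742704
scene [ 0.92315641 -0.54404064  0.61567941] 483.2396096395741 -0.1221655455987184
cartridge1 0.94 [260. 205. 278. 233.] [606.3  35.9] [44.3 33.3] 7.3
cartridge1 0.73 [275. 174. 293. 198.] [667.5   6.3] [43.  28.4] 1.9
cartridge1 0.61 [254. 278. 278. 305.] [485.1  30.1] [42.7 32.7] 17.4
jar 0.57 [284. 243. 300. 262.] [550.9 -12.6] [28.8 27.1] 1.8
tape 0.58 [348. 209. 374. 241.] [ 605.3 -129.8] [49.3 49.2] 1.6
marker 0.73 [165. 154. 228. 158.] [721.8 167.7] [ 16.3 122.4] 1.4
meter 0.73 [452. 272. 541. 335.] [ 475.3 -367.7] [ 76.3 143.2] 17.1
bay 0.71 [137. 173. 224. 310.] [567.7 183. ] [222.  131.9] 4.2
```

View pics/top0.png

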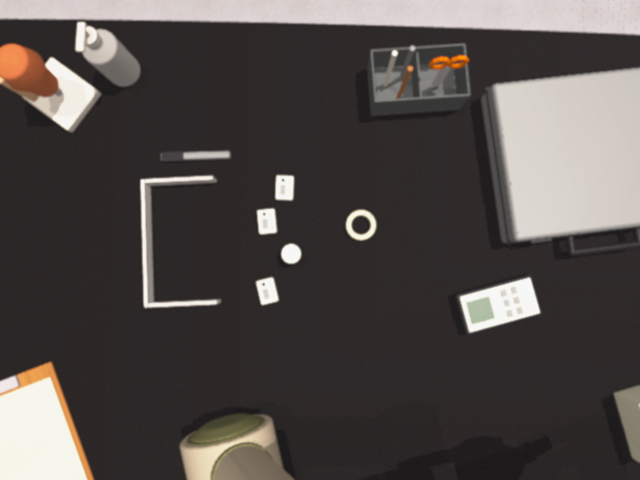

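View pics/scene0.png

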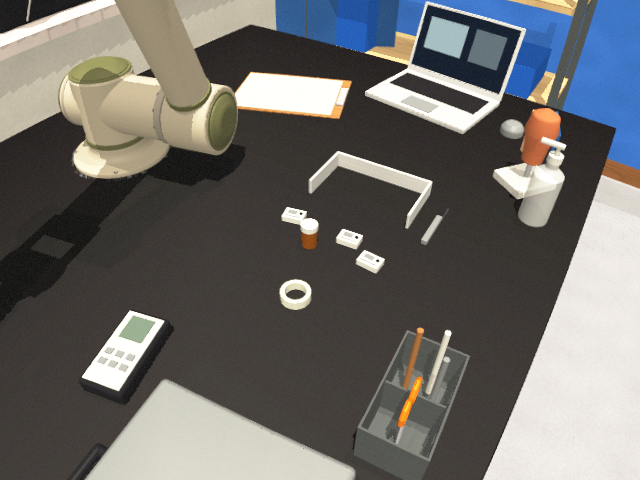

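```bash
python3 - <<'E'
from h import *
im=cv2.imread('pics/top0.png')
cv2.imwrite('pics/crop0.png',cv2.resize(im[140:320,125:325],None,fx=4,fy=3.3333,interpolation=cv2.INTER_CUBIC)[:600])
for p in [(141,181),(146,306),(215,178),(219,301)]: print(p,pix2plane('top',p,.035).round(3))
E
```

```text
(141, 181) [[0.67  0.255 0.035]]
(146, 306) [[0.454 0.235 0.035]]
(215, 178) [[0.679 0.125 0.035]]
(219, 301) [[0.466 0.109 0.035]]
```

View pics/crop0.png

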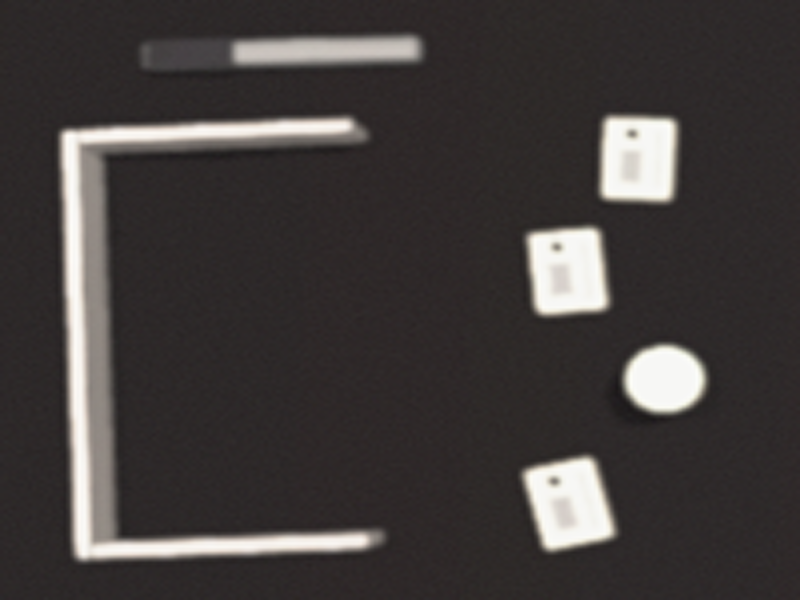

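```bash
python3 - <<'E'
from h import *
P=pix2plane('top',[(140.5,179),(144,307.4),(212.5,176),(217,304.4)],.035)[:,:2]
print(P.round(4))
# model: bay x axis u; outer corners
M=np.array([[66,-111],[66,111],[-60,-111],[-60,111]])/1e3
a=M-M.mean(0); b=P-P.mean(0)
th=np.arctan2((a[:,0]*b[:,1]-a[:,1]*b[:,0]).sum(),(a*b).sum())
R=np.array([[np.cos(th),-np.sin(th)],[np.sin(th),np.cos(th)]])
o=P.mean(0)-R@M.mean(0); print(np.degrees(th),o,(P-(M@R.T+o)).round(4))
for n,p,ang in [('A',(.6063,.0359),7.3),('B',(.6675,.0063),1.9),('C',(.4851,.0301),17.4),('jar',(.551,-.0126),0)]:
    print(n,((np.array(p)-o)@R).round(4))
E
```

```text
[[0.6734 0.2556]
 [0.4512 0.2385]
 [0.682  0.1295]
 [0.4604 0.1126]]
94.29485821325629 [0.56697443 0.18107012] [[ 0.0007  0.0004]
 [-0.0001 -0.    ]
 [-0.0002 -0.    ]
 [-0.0004 -0.0003]]
A [-0.1477 -0.0283]
B [-0.1818 -0.0872]
C [-0.1444  0.093 ]
jar [-0.1919  0.0304]
```

```bash
cat >> h.py <<'E'
O=np.array([.567,.1811]); TH=94.3
def bay(p): a=np.radians(TH); return O+np.array([[np.cos(a),-np.sin(a)],[np.sin(a),np.cos(a)]])@(np.array(p)/1e3)
def tobay(p): a=np.radians(TH); return (np.array(p)-O)@np.array([[np.cos(a),-np.sin(a)],[np.sin(a),np.cos(a)]])*1e3
def go(p,psi,z):
    s=env.observe(); T=np.array(s['tool_rot']); w=np.r_[bay(p),z/1e3]
    d=T.T@(w-s['position']); yaw=np.degrees(np.arctan2(T[1,0],T[0,0]))
    print('bay now',tobay(s['position'][:2]).round(1),'z',s['position'][2],'psi',round(yaw-TH,2),'tilt',T[:,2].round(3),'t',s['time_s'],'F',np.round(s['ft_force'],1))
    print('shift units (present axes)',(d/.04).round(3),'turn z units',round(-np.radians(TH+psi-yaw)/.15,3))
E
python3 -c "
from h import *
go((-188,101),-12,231)"
```

```text
bay now [-645.7  367.5] z 0.23123214041101783 psi -67.39 tilt [-0.  0. -1.] t 0.4 F [-0.5 -0.1  0.2]
shift units (present axes) [ 1.055e+01 -8.002e+00  8.000e-03] turn z units -6.444
```

>>> {"method": "jog_arm", "body": {"plan": [[[0.53,-0.4,0,0,0,0],[0.53,-0.4,0,0,0,0],[0.53,-0.4,0,0,0,0],[0.53,-0.4,0,0,0,0],[0.53,-0.4,0,0,0,0],[0.53,-0.4,0,0,0,0],[0.53,-0.4,0,0,0,0],[0.53,-0.4,0,0,0,0],[0.53,-0.4,0,0,0,0],[0.53,-0.4,0,0,0,0]]], "grip": -1, "squeeze": 20}}

```text
time_s: 1.4
position: [0.3659, -0.2507, 0.2314]
tool_rot: [[0.892, 0.453, 0.0], [0.453, -0.892, -0.0], [0.0, 0.0, -1.0]]
ft_force: [0.4, -0.9, 0.0]
grip_width: -0.0002
```

>>> {"method": "jog_arm", "body": {"plan": [[[0.53,-0.4,0,0,0,0],[0.53,-0.4,0,0,0,0],[0.53,-0.4,0,0,0,0],[0.53,-0.4,0,0,0,0],[0.53,-0.4,0,0,0,0],[0.53,-0.4,0,0,0,0],[0.53,-0.4,0,0,0,0],[0.53,-0.4,0,0,0,0],[0.53,-0.4,0,0,0,0],[0.53,-0.4,0,0,0,0]]]}}

```text
time_s: 2.4
position: [0.4826, -0.0121, 0.2314]
tool_rot: [[0.892, 0.453, 0.0], [0.453, -0.892, -0.0], [0.0, 0.0, -1.0]]
ft_force: [0.5, 0.2, -0.3]
grip_width: 0.0006
```

>>> {"method": "jog_arm", "body": {"plan": [[[0,0,0,0,0,-0.72],[0,0,0,0,0,-0.72],[0,0,0,0,0,-0.72],[0,0,0,0,0,-0.72],[0,0,0,0,0,-0.72],[0,0,0,0,0,-0.72],[0,0,0,0,0,-0.72],[0,0,0,0,0,-0.72],[0,0,0,0,0,-0.68],[0,0,0,0,0,0]]]}}

```text
time_s: 3.4
position: [0.4822, -0.0131, 0.2313]
tool_rot: [[0.134, 0.991, 0.0], [0.991, -0.134, -0.0], [-0.0, 0.0, -1.0]]
ft_force: [-0.2, 0.2, 0.2]
grip_width: 0.0001
```

```bash
python3 -c "
from h import *
go((-188,101),-12,6); print(env.observe()['grip_width'])
snap('top','top1.png');snap('scene','scene1.png')"
```

```text
bay now [-187.3   99.2] z 0.2313423092249343 psi -11.98 tilt [ 0. -0. -1.] t 3.4 F [-0.2  0.2  0.2]
shift units (present axes) [-0.027 -0.041  5.634] turn z units 0.002
0.0001084672875023314
```

>>> {"method": "jog_arm", "body": {"plan": [[[-0.03,-0.04,0.7,0,0,0],[0,0,0.7,0,0,0],[0,0,0.7,0,0,0],[0,0,0.7,0,0,0],[0,0,0.7,0,0,0],[0,0,0.7,0,0,0],[0,0,0.7,0,0,0],[0,0,0.35,0,0,0],[0,0,0.2,0,0,0],[0,0,0.18,0,0,0]]]}}

```text
time_s: 4.5
position: [0.4807, -0.0142, 0.0059]
tool_rot: [[0.136, 0.991, 0.0], [0.991, -0.136, -0.0], [-0.0, 0.0, -1.0]]
ft_force: [0.3, 0.5, 0.3]
grip_width: 0.0003
```

```bash
python3 -c "
from h import *
go((-21,66),-12,6)
snap('scene','scene2.png')"
```

```text
bay now [-188.2  100.7] z 0.005898104582706908 psi -12.11 tilt [ 0. -0. -1.] t 4.5 F [0.3 0.5 0.3]
shift units (present axes) [ 4.27e+00 -2.90e-02 -3.00e-03] turn z units -0.012
```

View pics/scene2.png

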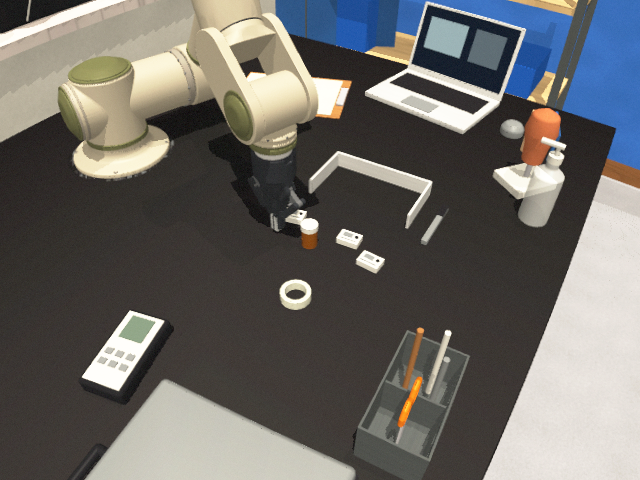

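>>> {"method": "jog_arm", "body": {"plan": [[[0.15,0,0,0,0,0],[0.15,0,0,0,0,0],[0.15,0,0,0,0,0],[0.15,0,0,0,0,0],[0.15,0,0,0,0,0],[0.15,0,0,0,0,0],[0.15,0,0,0,0,0],[0.15,0,0,0,0,0],[0.15,0,0,0,0,0],[0.15,0,0,0,0,0]]]}}

```text
time_s: 5.55
position: [0.4886, 0.0458, 0.0061]
tool_rot: [[0.135, 0.991, 0.0], [0.991, -0.135, 0.0], [0.0, 0.0, -1.0]]
ft_force: [0.7, -1.1, 0.3]
grip_width: -0.0001
```

```bash
cat >> h.py <<'E'
def look(tag):
    im,d=snap('top','t%s.png'%tag); 
    cv2.imwrite('pics/c%s.png'%tag,cv2.resize(im[140:320,125:325,::-1],None,fx=4,fy=3.3333,interpolation=cv2.INTER_CUBIC)[:600])
    for q,z in (('cartridge1',.014),('jar',.05)):
      for r in spotter.trace('top',q)[:5]:
        m=r['pixels'].astype(np.uint8)
        if m.sum()<5: continue
        k=max(cv2.findContours(m,0,1)[0],key=cv2.contourArea)
        b=np.array([tobay(p) for p in pix2plane('top',k[:,0,:],z)[:,:2]])
        rr=cv2.minAreaRect(b.astype(np.float32))
        print(q,round(r['score'],2),np.round(rr[0],1),np.round(rr[1],1),round(rr[2],1))
E
python3 -c "
from h import *
look('2')
go((-21,66),-12,6)"
```

```text
cartridge1 0.85 [-181.8  -86.2] [41.2 28.4] 87.6
cartridge1 0.66 [-148.5  -28.2] [42.5 30.1] 87.8
jar 0.72 [-191.    31.3] [29.8 30. ] 42.5
bay now [-129.1   88.4] z 0.006088816611463318 psi -12.0 tilt [-0.  0. -1.] t 5.7 F [ 0.   0.  -0.1]
shift units (present axes) [ 2.76e+00 -1.30e-02  2.00e-03] turn z units 0.0
```

View pics/c2.png

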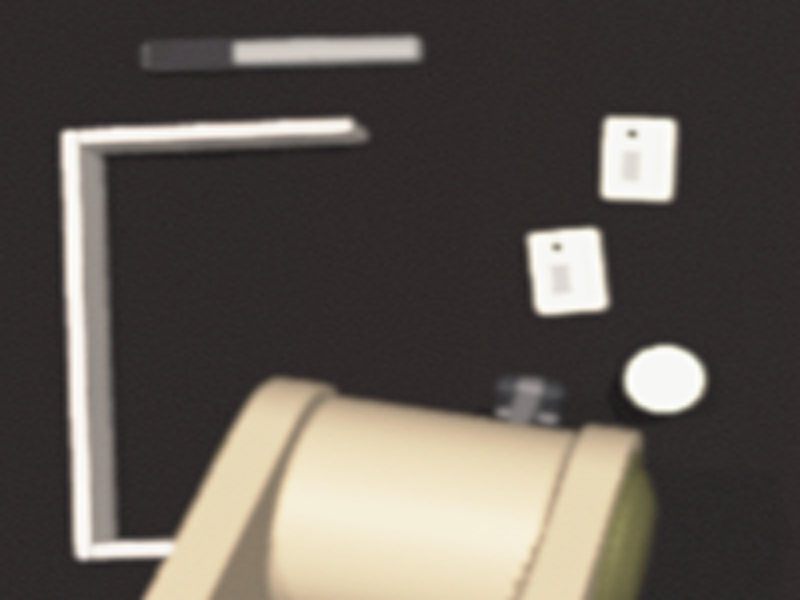

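Top view is hidden by the arm over cartridge C (crop about 400,480). Checking with the scene camera.

```bash
python3 -c "
from h import *
im,d=snap('scene','s3.png')
cv2.imwrite('pics/s3c.png',cv2.resize(im[130:290,230:450,::-1],None,fx=3.6,fy=3.6,interpolation=2))"
```

```text
(no output)
```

View pics/s3c.png

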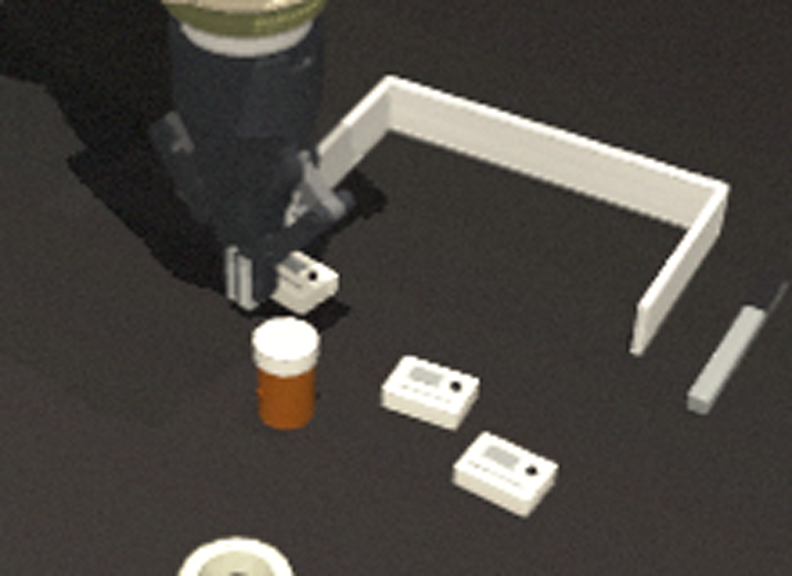

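>>> {"method": "jog_arm", "body": {"plan": [[[0.12,0,0,0,0,0],[0.12,0,0,0,0,0],[0.12,0,0,0,0,0],[0.12,0,0,0,0,0],[0.12,0,0,0,0,0],[0.12,0,0,0,0,0],[0.12,0,0,0,0,0],[0.12,0,0,0,0,0],[0.12,0,0,0,0,0],[0.12,0,0,0,0,0]]]}}

```text
time_s: 6.75
position: [0.495, 0.0933, 0.0061]
tool_rot: [[0.135, 0.991, 0.0], [0.991, -0.135, -0.0], [0.0, 0.0, -1.0]]
ft_force: [0.1, -1.1, -0.1]
grip_width: 0.0
```

```bash
python3 -c "
from h import *
go((-21,66),-12,6)
im,d=snap('scene','s4.png')
cv2.imwrite('pics/s4c.png',cv2.resize(im[130:290,230:450,::-1],None,fx=3.6,fy=3.6,interpolation=2))
for r in spotter.trace('scene','cartridge1'):
  ys,xs=np.nonzero(r['pixels']);print(r['score'],r['rect'],tobay(pix2plane('scene',(xs.mean(),ys.mean()),.01)[0,:2]))
"
```

```text
bay now [-82.2  78.3] z 0.006148148887923373 psi -12.04 tilt [ 0. -0. -1.] t 6.75 F [ 0.1 -1.1 -0.1]
shift units (present axes) [ 1.56  -0.017  0.004] turn z units -0.004
0.76 [334.6, 229.3, 361.1, 248.3] [-150.99102903  -32.17856449]
0.7 [321.9, 185.7, 338.9, 206.2] [-60.20176397  57.60194277]
0.64 [299.7, 218.1, 319.2, 245.7] [-172.49518427   39.47225487]
0.58 [354.0, 253.1, 382.4, 272.2] [-185.13153517  -91.25768374]
```

View pics/s4c.png

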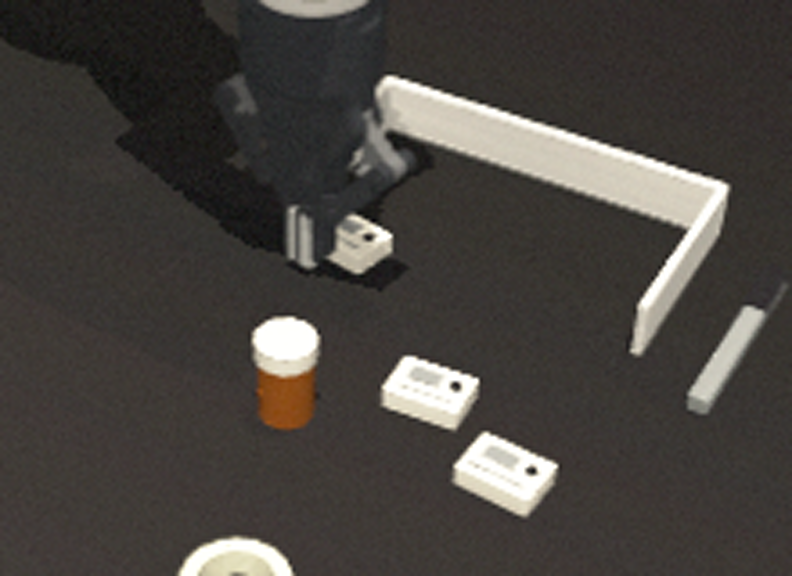

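>>> {"method": "jog_arm", "body": {"plan": [[[0.1,0,0,0,0,0],[0.1,0,0,0,0,0],[0.1,0,0,0,0,0],[0.1,0,0,0,0,0],[0.1,0,0,0,0,0]]]}}

```text
time_s: 7.35
position: [0.4977, 0.1131, 0.0061]
tool_rot: [[0.135, 0.991, 0.0], [0.991, -0.135, 0.0], [0.0, 0.0, -1.0]]
ft_force: [0.0, -0.4, 0.4]
grip_width: 0.0001
```

>>> {"method": "jog_arm", "body": {"plan": [[[0.1,0,0,0,0,0],[0.12,0,0,0,0,0],[0.12,0,0,0,0,0],[0.12,0,0,0,0,0],[0.12,0,0,0,0,0],[0.12,0,0,0,0,0],[0.12,0,0,0,0,0],[0.12,0,0,0,0,0],[0.1,0,0,0,0,0],[0.05,0,0,0,0,0]]]}}

```text
time_s: 8.35
position: [0.5036, 0.1564, 0.0061]
tool_rot: [[0.134, 0.991, 0.0], [0.991, -0.134, 0.0], [0.0, 0.0, -1.0]]
ft_force: [0.3, -0.2, -0.7]
grip_width: 0.0003
```

```bash
python3 -c "
from h import *
go((-21,66),-12,6)
im,d=snap('scene','s5.png')
cv2.imwrite('pics/s5c.png',cv2.resize(im[130:290,230:450,::-1],None,fx=3.6,fy=3.6,interpolation=2))
"
```

```text
bay now [-19.9  65.1] z 0.006117074901924972 psi -12.02 tilt [ 0.  0. -1.] t 8.35 F [ 0.3 -0.2 -0.7]
shift units (present axes) [-0.031 -0.016  0.003] turn z units -0.002
```

View pics/s5c.png

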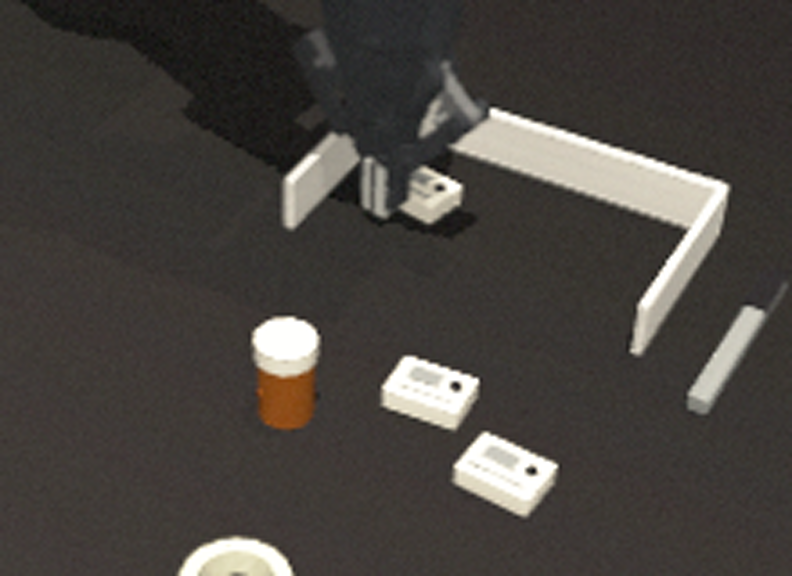

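>>> {"method": "jog_arm", "body": {"plan": [[[-0.15,0,0,0,0,0],[-0.15,0,0,0,0,0],[0,0,-0.4,0,0,0],[0,0,-0.6,0,0,0],[0,0,-0.6,0,0,0],[0,0,-0.6,0,0,0],[0,0,-0.3,0,0,0],[0,0,0,0,0,0]]]}}

```text
time_s: 9.2
position: [0.5026, 0.1435, 0.1076]
tool_rot: [[0.135, 0.991, 0.003], [0.991, -0.135, 0.0], [0.001, 0.003, -1.0]]
ft_force: [-0.2, -1.0, -0.4]
grip_width: -0.0002
```

```bash
python3 -c "
from h import *
go((-184,-32),7,6)
"
```

```text
bay now [-32.7  67. ] z 0.10761453392042186 psi -12.07 tilt [ 0.003  0.    -1.   ] t 9.2 F [-0.2 -1.  -0.4]
shift units (present axes) [-3.183  3.204  2.549] turn z units -2.219
```

>>> {"method": "jog_arm", "body": {"plan": [[[-0.4,0.4,0,0,0,0],[-0.4,0.4,0,0,0,0],[-0.4,0.4,0,0,0,0],[-0.4,0.4,0,0,0,0],[-0.4,0.4,0,0,0,0],[-0.4,0.4,0,0,0,0],[-0.4,0.4,0,0,0,0],[-0.4,0.4,0,0,0,0],[0,0,0,0,0,0]]]}}

```text
time_s: 10.1
position: [0.6123, -0.0026, 0.1046]
tool_rot: [[0.137, 0.991, -0.001], [0.991, -0.137, -0.0], [-0.0, -0.001, -1.0]]
ft_force: [0.1, -0.7, 0.9]
grip_width: 0.0001
```

>>> {"method": "jog_arm", "body": {"plan": [[[0,0,0,0,0,-0.55],[0,0,0,0,0,-0.55],[0,0,0,0,0,-0.55],[0,0,0,0,0,-0.57],[0,0,0,0,0,0]]]}}

```text
time_s: 10.6
position: [0.6107, 0.0003, 0.1052]
tool_rot: [[-0.198, 0.98, -0.002], [0.98, 0.198, 0.0], [0.001, -0.002, -1.0]]
ft_force: [-0.1, -0.3, -0.1]
grip_width: -0.0
```

```bash
python3 -c "
from h import *
go((-184,-32),7,6)
look('6')
"
```

```text
bay now [-183.6  -30. ] z 0.10523520160104055 psi 7.09 tilt [-0.002  0.    -1.   ] t 10.6 F [-0.1 -0.3 -0.1]
shift units (present axes) [-0.019  0.052  2.481] turn z units 0.011
jar 0.23 [-535.3  131. ] [142.   76.5] 12.4
```

View pics/c6.png

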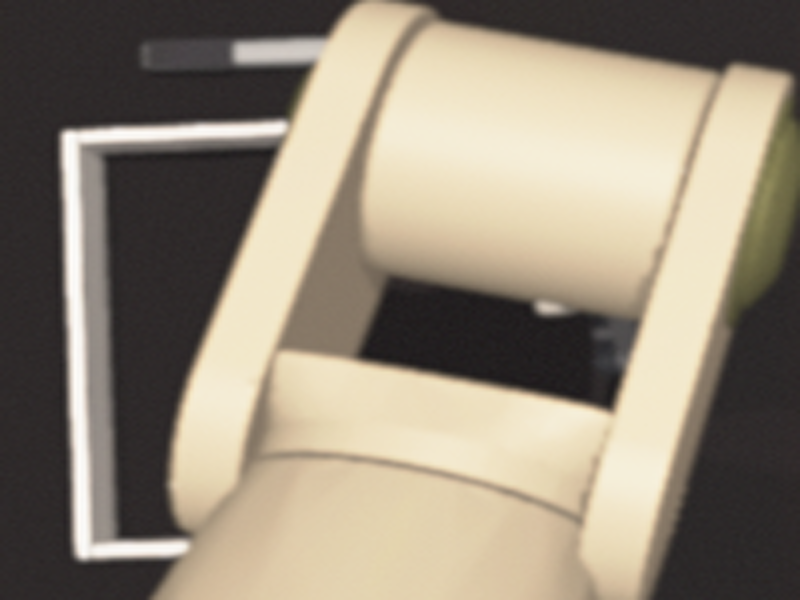

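The arm hides everything from the top here; only A's lower edge shows near (550,305), where it was. Positions known, so descending.

>>> {"method": "jog_arm", "body": {"plan": [[[-0.02,0.05,0.4,0,0,0],[0,0,0.5,0,0,0],[0,0,0.5,0,0,0],[0,0,0.45,0,0,0],[0,0,0.3,0,0,0],[0,0,0.2,0,0,0],[0,0,0.12,0,0,0],[0,0,0,0,0,0]]]}}

```text
time_s: 11.55
position: [0.6136, -0.0004, 0.0071]
tool_rot: [[-0.196, 0.981, -0.0], [0.981, 0.196, 0.0], [0.0, -0.0, -1.0]]
ft_force: [-0.5, 1.1, 0.1]
grip_width: -0.0001
```

```bash
cat >> h.py <<'E'
def sc(tag):
    im,d=snap('scene','s%s.png'%tag)
    cv2.imwrite('pics/s%sc.png'%tag,cv2.resize(im[130:290,230:450,::-1],None,fx=3.6,fy=3.6,interpolation=2))
E
python3 -c "
from h import *
go((-21,-11),7,6)
sc('7')
"
```

```text
bay now [-184.5  -32.9] z 0.007142680198177476 psi 7.03 tilt [-0.  0. -1.] t 11.55 F [-0.5  1.1  0.1]
shift units (present axes) [ 4.123 -0.043  0.029] turn z units 0.003
```

View pics/s7c.png

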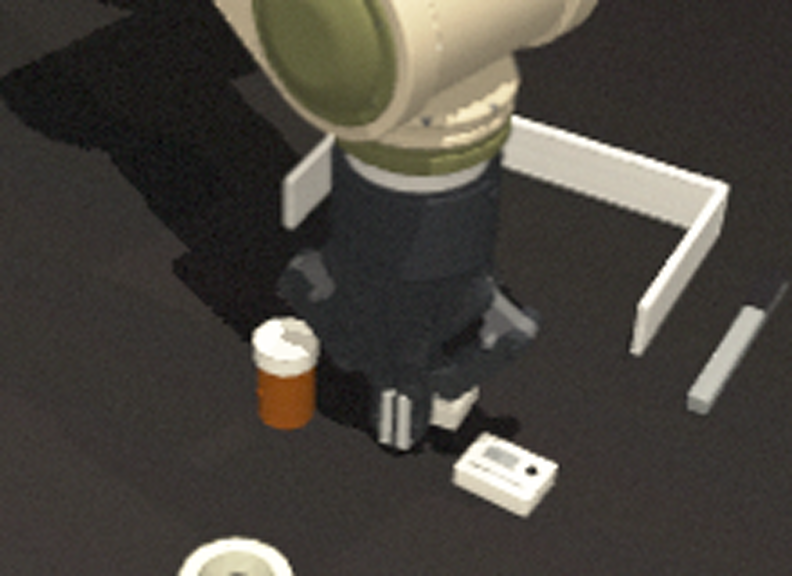

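Finger (395,420) sits just behind cartridge A (455,405), clear of the jar (285,370) and B (505,475). Pushing 4.1 units in stages.

>>> {"method": "jog_arm", "body": {"plan": [[[0.14,0,0.03,0,0,0],[0.14,0,0,0,0,0],[0.14,0,0,0,0,0],[0.14,0,0,0,0,0],[0.14,0,0,0,0,0],[0.14,0,0,0,0,0],[0.14,0,0,0,0,0],[0.14,0,0,0,0,0],[0.14,0,0,0,0,0],[0.14,0,0,0,0,0]]]}}

```text
time_s: 12.6
position: [0.6025, 0.055, 0.0061]
tool_rot: [[-0.197, 0.98, 0.0], [0.98, 0.197, -0.0], [-0.0, 0.0, -1.0]]
ft_force: [0.2, -1.4, 0.4]
grip_width: 0.0
```

>>> {"method": "jog_arm", "body": {"plan": [[[0.14,0,0,0,0,0],[0.14,0,0,0,0,0],[0.14,0,0,0,0,0],[0.14,0,0,0,0,0],[0.14,0,0,0,0,0],[0.14,0,0,0,0,0],[0.14,0,0,0,0,0],[0.14,0,0,0,0,0],[0.14,0,0,0,0,0],[0,0,0,0,0,0]]]}}

```text
time_s: 13.6
position: [0.5925, 0.1047, 0.0061]
tool_rot: [[-0.197, 0.98, -0.0], [0.98, 0.197, 0.0], [0.0, -0.0, -1.0]]
ft_force: [0.1, -0.2, -1.2]
grip_width: -0.0001
```

```bash
python3 -c "
from h import *
go((-21,-11),7,6)
sc('8')
"
```

```text
bay now [-78.1 -19.7] z 0.006112994461597496 psi 7.09 tilt [-0.  0. -1.] t 13.6 F [ 0.1 -0.2 -1.2]
shift units (present axes) [ 1.444 -0.039  0.003] turn z units 0.01
```

View pics/s8c.png

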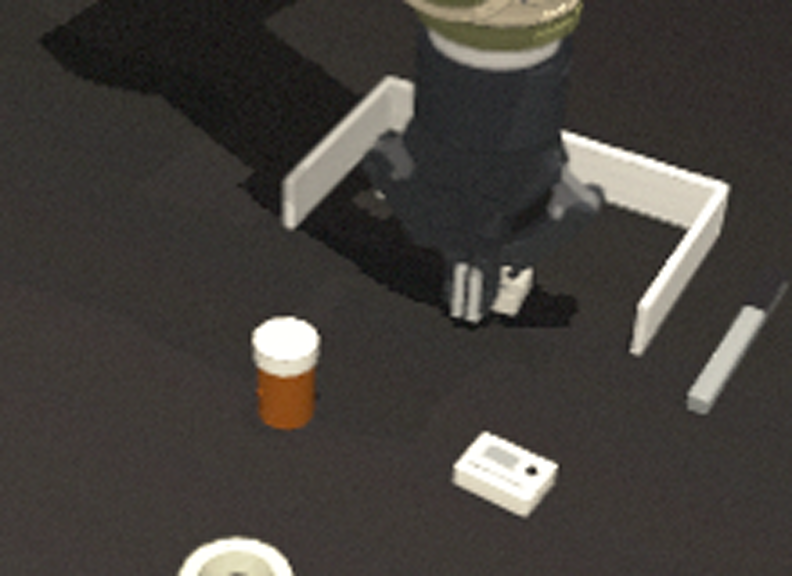

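A (515,290) still runs ahead of the fingers, C (375,200) in the bay, jar unmoved. Continuing 1.45, then backing off and lifting.

>>> {"method": "jog_arm", "body": {"plan": [[[0.15,0,0,0,0,0],[0.15,0,0,0,0,0],[0.15,0,0,0,0,0],[0.15,0,0,0,0,0],[0.15,0,0,0,0,0],[0.15,0,0,0,0,0],[0.15,0,0,0,0,0],[0.15,0,0,0,0,0],[0.15,0,0,0,0,0],[0.1,0,0,0,0,0]]]}}

```text
time_s: 14.65
position: [0.5812, 0.1614, 0.0061]
tool_rot: [[-0.197, 0.98, -0.0], [0.98, 0.197, 0.0], [0.0, 0.0, -1.0]]
ft_force: [0.2, -0.5, -0.8]
grip_width: 0.0002
```

>>> {"method": "jog_arm", "body": {"plan": [[[-0.15,0,0,0,0,0],[-0.15,0,0,0,0,0],[0,0,-0.4,0,0,0],[0,0,-0.6,0,0,0],[0,0,-0.6,0,0,0],[0,0,-0.6,0,0,0],[0,0,-0.3,0,0,0],[0,0,0,0,0,0]]]}}

```text
time_s: 15.45
position: [0.5844, 0.1485, 0.1075]
tool_rot: [[-0.196, 0.981, 0.003], [0.981, 0.196, 0.0], [-0.0, 0.003, -1.0]]
ft_force: [0.0, -0.5, -0.2]
grip_width: 0.0
```

```bash
python3 -c "
from h import *
go((-220,-92),7,6)
sc('9'); look('9')
"
```

```text
bay now [-33.8 -14.9] z 0.10747106897108129 psi 7.01 tilt [ 0.003  0.    -1.   ] t 15.45 F [ 0.  -0.5 -0.2]
shift units (present axes) [-4.854  1.337  2.543] turn z units 0.001
cartridge1 0.84 [-181.9  -87.1] [43.  28.4] 87.6
cartridge1 0.42 [-8.6 57. ] [39.2 12.1] 75.0
jar 0.74 [-191.5   30.9] [31. 30.] 42.5
```

View pics/s9c.png

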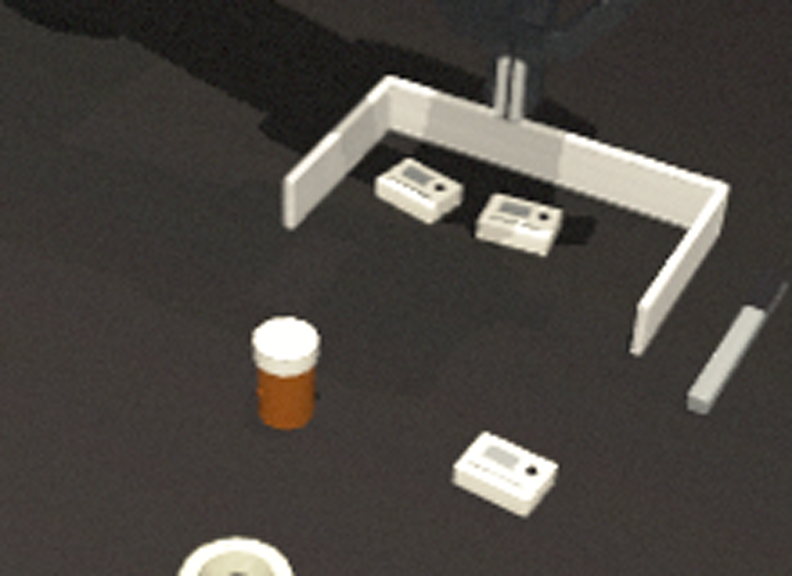

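View pics/c9.png

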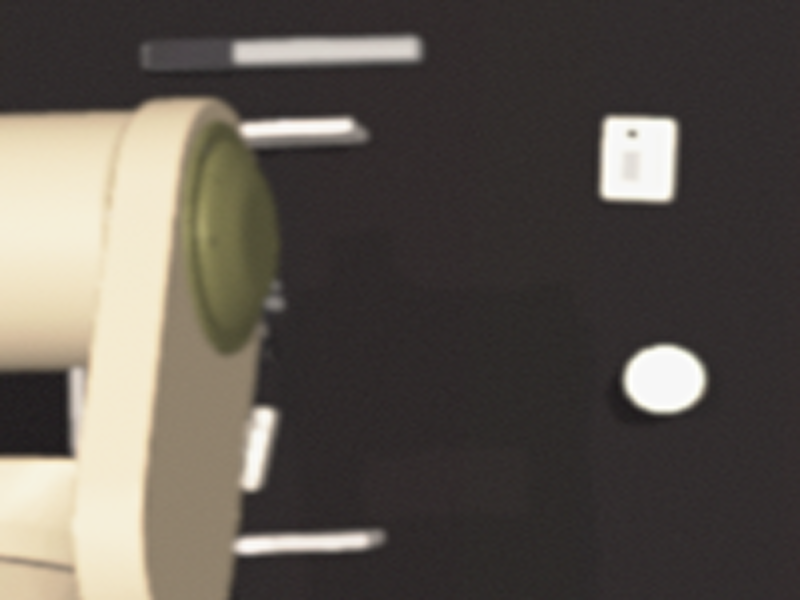

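>>> {"method": "jog_arm", "body": {"plan": [[[-0.49,0.13,0,0,0,0],[-0.49,0.13,0,0,0,0],[-0.49,0.13,0,0,0,0],[-0.49,0.13,0,0,0,0],[-0.49,0.13,0,0,0,0],[-0.49,0.13,0,0,0,0],[-0.49,0.13,0,0,0,0],[-0.49,0.13,0,0,0,0],[-0.49,0.13,0,0,0,0],[-0.45,0.15,0,0,0,0]]]}}

```text
time_s: 16.65
position: [0.6743, -0.0329, 0.1061]
tool_rot: [[-0.196, 0.981, -0.0], [0.981, 0.196, -0.0], [-0.0, -0.0, -1.0]]
ft_force: [-0.9, -0.1, 1.1]
grip_width: -0.0
```

>>> {"method": "jog_arm", "body": {"plan": [[[0,0,0,0,0,0],[0,0,0,0,0,0]]]}}

```text
time_s: 16.85
position: [0.6736, -0.0315, 0.1059]
tool_rot: [[-0.196, 0.981, -0.0], [0.981, 0.196, 0.0], [0.0, -0.0, -1.0]]
ft_force: [-0.4, 0.3, -1.0]
grip_width: 0.0001
```

```bash
python3 -c "
from h import *
go((-220,-92),7,6)
"
```

```text
bay now [-220.   -90.4] z 0.10585509414757757 psi 7.01 tilt [-0.  0. -1.] t 16.85 F [-0.4  0.3 -1. ]
shift units (present axes) [-0.005  0.041  2.496] turn z units 0.002
```

>>> {"method": "jog_arm", "body": {"plan": [[[0,0.04,0.4,0,0,0],[0,0,0.5,0,0,0],[0,0,0.5,0,0,0],[0,0,0.45,0,0,0],[0,0,0.3,0,0,0],[0,0,0.2,0,0,0],[0,0,0.14,0,0,0],[0,0,0,0,0,0]]]}}

```text
time_s: 17.65
position: [0.6751, -0.0307, 0.0063]
tool_rot: [[-0.197, 0.98, -0.0], [0.98, 0.197, 0.0], [0.0, -0.0, -1.0]]
ft_force: [-0.0, 0.1, 0.4]
grip_width: 0.0002
```

```bash
python3 -c "
from h import *
go((-19,-68),7,6)
sc('10')
"
```

```text
bay now [-219.3  -91.9] z 0.006271263999655111 psi 7.05 tilt [-0.  0. -1.] t 17.65 F [-0.   0.1  0.4]
shift units (present axes) [5.044 0.021 0.008] turn z units 0.006
```

View pics/s10c.png

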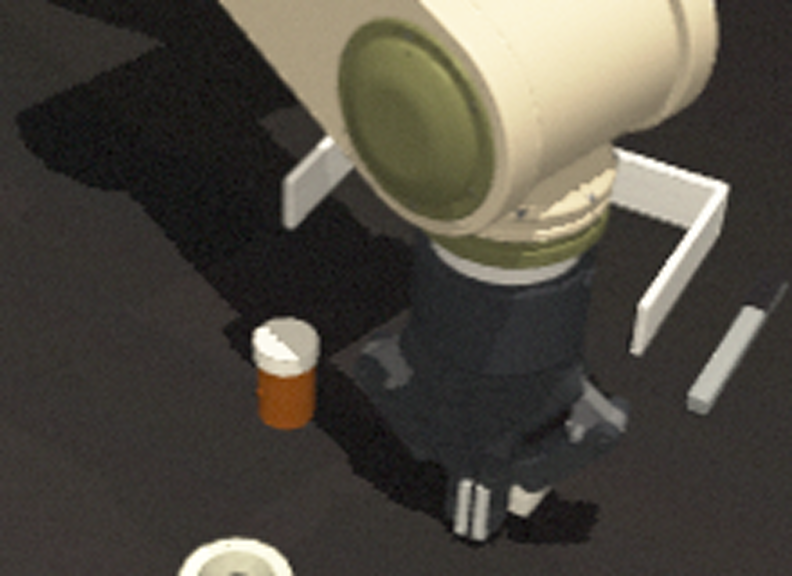

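Fingers (470,510) just behind B (525,495). Pushing about 3.3 units, then checking.

>>> {"method": "jog_arm", "body": {"plan": [[[0.15,0,0,0,0,0],[0.15,0,0,0,0,0],[0.15,0,0,0,0,0],[0.15,0,0,0,0,0],[0.15,0,0,0,0,0],[0.15,0,0,0,0,0],[0.15,0,0,0,0,0],[0.15,0,0,0,0,0],[0.15,0,0,0,0,0],[0.15,0,0,0,0,0]]]}}

```text
time_s: 18.7
position: [0.6633, 0.0284, 0.0065]
tool_rot: [[-0.197, 0.98, -0.0], [0.98, 0.197, 0.0], [0.0, 0.0, -1.0]]
ft_force: [-0.0, 0.2, 1.1]
grip_width: -0.0002
```

>>> {"method": "jog_arm", "body": {"plan": [[[0.15,0,0,0,0,0],[0.15,0,0,0,0,0],[0.15,0,0,0,0,0],[0.15,0,0,0,0,0],[0.15,0,0,0,0,0],[0.15,0,0,0,0,0],[0.15,0,0,0,0,0],[0.15,0,0,0,0,0],[0.15,0,0,0,0,0],[0.15,0,0,0,0,0]]]}}

```text
time_s: 19.7
position: [0.6515, 0.0873, 0.0065]
tool_rot: [[-0.197, 0.98, -0.0], [0.98, 0.197, 0.0], [0.0, -0.0, -1.0]]
ft_force: [-0.1, 0.3, 0.2]
grip_width: 0.0001
```

```bash
python3 -c "
from h import *
go((-19,-68),7,6)
sc('11')
"
```

```text
bay now [-99.9 -77.2] z 0.006490242253781288 psi 7.05 tilt [-0.  0. -1.] t 19.7 F [-0.1  0.3  0.2]
shift units (present axes) [2.035 0.019 0.012] turn z units 0.005
```

View pics/s11c.png

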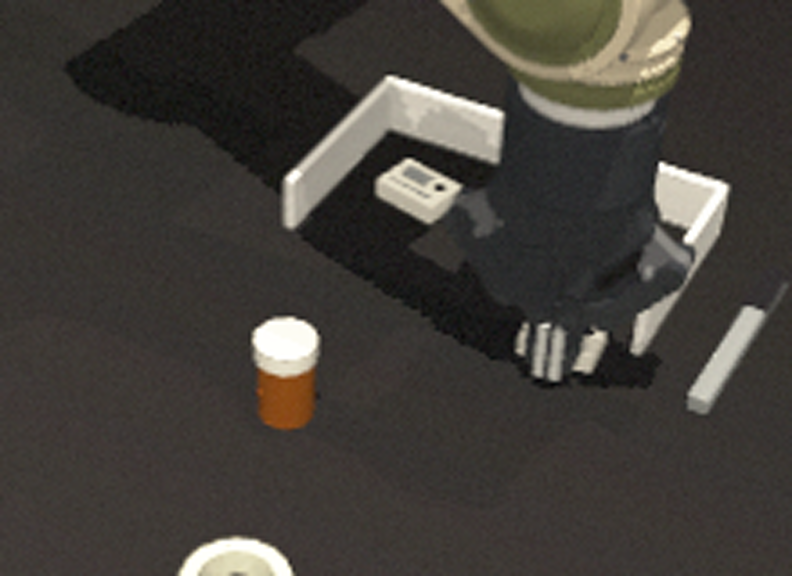

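>>> {"method": "jog_arm", "body": {"plan": [[[0.12,0,0,0,0,0],[0.12,0,0,0,0,0],[0.12,0,0,0,0,0],[0.12,0,0,0,0,0],[0.12,0,0,0,0,0],[0.12,0,0,0,0,0],[0.12,0,0,0,0,0]]]}}

```text
time_s: 20.45
position: [0.6449, 0.1201, 0.0065]
tool_rot: [[-0.197, 0.98, -0.0], [0.98, 0.197, 0.0], [0.0, -0.0, -1.0]]
ft_force: [-0.2, -0.9, 0.4]
grip_width: -0.0003
```

>>> {"method": "jog_arm", "body": {"plan": [[[0.12,0,0,0,0,0],[0.12,0,0,0,0,0],[0.12,0,0,0,0,0],[0.12,0,0,0,0,0],[0.12,0,0,0,0,0],[0.12,0,0,0,0,0],[0.12,0,0,0,0,0],[0.12,0,0,0,0,0],[0.12,0,0,0,0,0],[0.1,0,0,0,0,0]]]}}

```text
time_s: 21.45
position: [0.6357, 0.1664, 0.0066]
tool_rot: [[-0.197, 0.98, 0.0], [0.98, 0.197, -0.0], [-0.0, 0.0, -1.0]]
ft_force: [-0.2, 0.0, 1.2]
grip_width: 0.0001
```

>>> {"method": "jog_arm", "body": {"plan": [[[-0.15,0,0,0,0,0],[-0.15,0,0,0,0,0],[0,0,-0.4,0,0,0],[0,0,-0.6,0,0,0],[0,0,-0.6,0,0,0],[0,0,-0.6,0,0,0],[0,0,-0.6,0,0,0],[0,0,-0.6,0,0,0],[0,0,-0.3,0,0,0],[0,0,0,0,0,0]]]}}

```text
time_s: 22.45
position: [0.6388, 0.1538, 0.156]
tool_rot: [[-0.196, 0.981, 0.003], [0.981, 0.196, 0.0], [-0.0, 0.003, -1.0]]
ft_force: [0.1, -0.5, 0.8]
grip_width: -0.0002
```

```bash
python3 -c "
from h import *
go((-300,0),7,200)
sc('12')
"
```

```text
bay now [-32.7 -69.5] z 0.15600633851903142 psi 7.02 tilt [ 0.003  0.    -1.   ] t 22.45 F [ 0.1 -0.5  0.8]
shift units (present axes) [-6.422 -2.539 -1.105] turn z units 0.002
```

View pics/s12c.png

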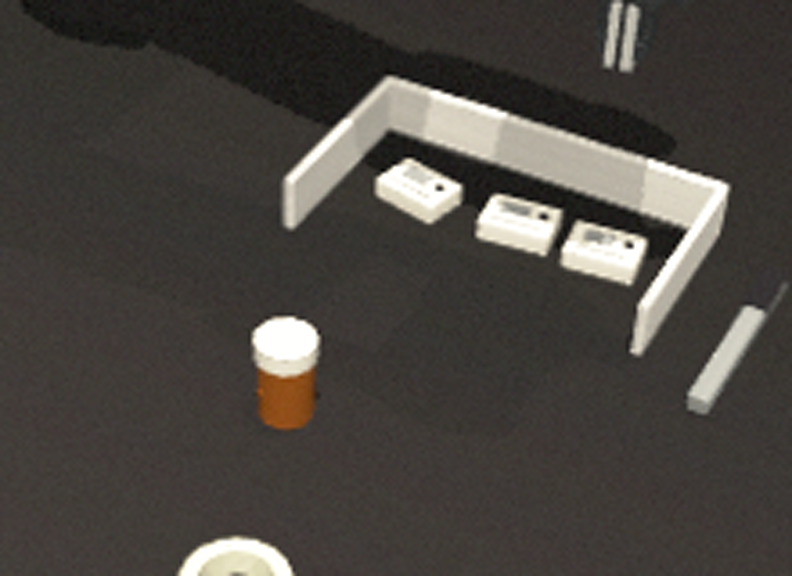

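All three are in the bay and lying flat, at (420,190), (520,222) and (605,250). I'm moving the arm away in -y for a clear top check.

>>> {"method": "jog_arm", "body": {"plan": [[[-0.6,-0.3,-0.1,0,0,0],[-0.8,-0.3,0,0,0,0],[-0.8,-0.3,0,0,0,0],[-0.8,-0.3,0,0,0,0],[-0.8,-0.3,0,0,0,0],[-0.8,-0.3,0,0,0,0],[-0.8,-0.3,0,0,0,0],[-0.8,-0.3,0,0,0,0],[-0.6,0,0,0,0,0],[0,0,0,0,0,0]]]}}

```text
time_s: 23.5
position: [0.597, -0.1342, 0.1566]
tool_rot: [[-0.193, 0.981, -0.002], [0.981, 0.193, 0.0], [0.001, -0.002, -1.0]]
ft_force: [0.2, 0.8, 0.1]
grip_width: 0.0001
```

```bash
python3 -c "
from h import *
look('13')
for q,z in (('tape',.018),('marker',.013),('meter',.033)):
  for r in spotter.trace('top',q)[:1]: print(q,r['score'],r['rect'])
"
```

```text
cartridge1 0.87 [  3.7 -60.6] [32.3 43. ] 6.4
cartridge1 0.72 [ 3.4 -8.3] [35.  45.4] 5.8
cartridge1 0.62 [ 0.4 54.5] [38.1 30.7] 78.0
jar 0.58 [-185.6   27.9] [25.7 14.4] 61.0
tape 0.63 [350.4, 233.4, 349.7, 236.0]
marker 0.81 [163.2, 152.8, 226.4, 159.8]
meter 0.57 [451.2, 272.5, 541.9, 336.1]
```

View pics/t13.png

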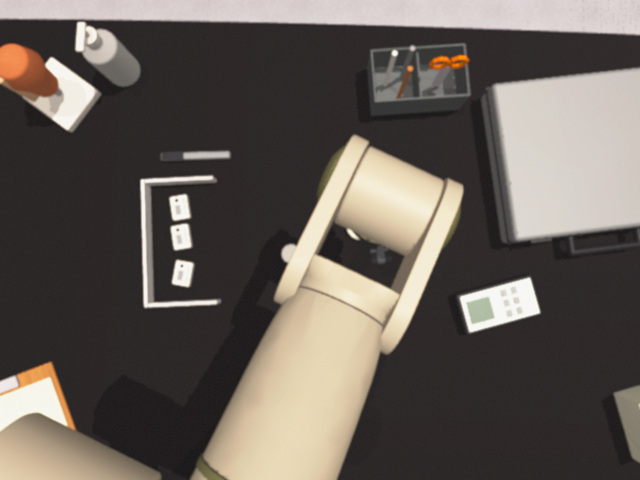

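```bash
python3 -c "
from h import *
print(close_job())"
```

```text
the job is handed in; nothing more can be done
None
```

All three cartridges lie flat inside the bay, and I handed the job in at about 24 s of the 61 s limit. I swept them in one at a time with closed fingers about 6 mm above the desk, then raised the arm clear.

- **Cartridges:** the last top picture puts their centres, in the bay's own frame, at about (4, -61), (3, -8) and (0, 55) mm. That is roughly 60 mm inside the mouth line and clear of the walls. The scene picture agrees.
- **Forces:** the wrist force readings at the end of each move stayed below about 2 N.
- **Marker and meter:** these are where they started, to within about 2 pixels.
- **Jar:** it shows no movement in the scene picture taken after the last push. In the final top picture the arm half covered it, so the shifted position the spotter gave there is not reliable.
- **Tape:** the arm hid most of it in the final top picture. In the cropped scene picture only its edge shows, and it looks unmoved. The fingers never came close to it while they were low.

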